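# Load the square blank into the die and lock the hold-down

## Robot

A 6-joint arm with a two-finger parallel gripper is mounted at the origin on the work surface. World frame = base frame: x ahead of the robot, y to its left, z up, the work surface at z = 0. Lengths are in m, angles in rad, forces in N, time in s.
With the tool pointing down it reaches from about 0.35 to 0.775 m from the base axis. Payload 7.3 kg.
Tool frame: the origin (TCP) lies midway between the tips of the shut fingers; the grasp point (between the pads) lies 19 mm behind it; z points along the fingers, y is the line along which they close (so a half turn about z gives the same grasp; the last joint's range is limited). The gripper opens to 92 mm and grips with 3 to 60 N. Pads are 19 mm wide; open, the fingers measure 130 mm over their backs; the gripper's body (75 mm by 190 mm) begins 47 mm behind the grasp point.
Start: joints at [1.067, 0.342, 1.524, -0, 1.275, -0.146], TCP at [0.184, 0.492, 0.191] pointing down, gripper open.
Joint ranges: [-2.53, 2.53], [-0.77, 2.02], [0.04, 2.7], [-1, 4.14], [0.28, 2.66], [-3.11, 3.11]. Speed limits (rad/s): [2.57, 2.57, 3.14, 3.14, 3.14, 3.14].

## Interface

Orientations are given as a unit quaternion [x, y, z, w].
In Python, from bench import bot, cams, ticket, nets gives the robot as it stands. The module is installed in compiled form; this text tells all that it offers.
- The arm moves only by the tool apply_moves, never from a script. Its argument "deltas" is one flat list of numbers, 4 for each row, row after row: the shift along the tool's x, y, z in mm, then the turn about the tool's z in degrees. In form: [tx, ty, tz, turn, tx, ty, tz, turn, ...]. A call has 1 to 8 rows; each row is the pose to reach, as a shift and turn from the pose commanded when the call began, along the tool's axes at that moment; what a row does not reach only later rows make up. A row lasts 1/10 s, in which the tool goes at most 50 mm and 8.59 degrees, less where a joint would pass 70% of its speed; a pose out of reach is approached as far as the arm can. A call with a gripper value outside its range is refused whole. "gripper" is the finger opening in mm, from 0 to 91.8, set as the call begins (left out, the last holds). The fingers move at their own pace and stop on an object; "force" is the grip in N (left out, the last holds). Time passes only in rows, so rows that repeat a pose let the fingers close. It gives the time, the measured TCP pose, the force, the opening and the grip force at its end, in the units of the state.
- bot.get_state(): the state, without advancing time (a new reading comes with each control period).
- cams.camera(name): name is "scene" or "top" or "wrist"; returns the picture (384x512x3 uint8, red, green, blue); there is no depth.
- cams.camera_info(name): a dict with "camera_matrix" (3x3 intrinsics, pixels), "extrinsics" (4x4, takes a point from world to camera coordinates); the wrist camera has in their place "mount" (4x4, takes a point from camera to tool coordinates, whose origin is the TCP and whose axes are the flange's). Camera axes: x right, y down, z forward; pixel columns grow to the right and rows downward; lengths in m; the calibration is good to about 2 mm. The wrist camera is an equidistant fisheye: a pixel r from the principal point sees the ray r / f radians off the axis. A picture is of the moment at which its call begins: read the wrist's pose just before it. camera_info takes no time and is no camera call.
- ticket.hand_in(): hands the job in; it is judged then, once.
Trained networks look in the newest picture that a camera, given by its name, has taken for a name from the list of things; names that differ only in an ending like _2 or _b are one class to them, and where a whole thing is asked for, a point or a joint stands for the part that bears it (a point fixed in the world has none). Each returns a list of dicts, best first, with "p" (0 to 1); they miss things now and then, are a little off and sometimes report something else, mostly with a low value. They report only what shows in the picture. A call takes as long as a camera call. They do not tell look-alikes from the thing itself.
- nets.masks_of(target, camera): "region" (384x512 bool, what is visible of it).
- nets.pinpoint(target, camera): "xyz" ([x, y, z] in m, in world coordinates, good to about 4 mm: a listed point, or the origin of a listed thing).
The state is a dict: "clock": time; "joint_positions": joint angles; "qvel": joint speeds; "joint_efforts": joint torques, N m; "position": TCP position; "ee_rot": TCP orientation; "ft_force": force on the tool from outside, world axes, zero at the start; "moment": the same for the moment, N m; "finger_gap": finger opening in m; "gripper_force": force on a finger pad.
Only numpy, scipy, OpenCV 4.12 (cv2) and the standard library are available. Lean on these libraries where they do the work, as an engineer would, in place of code of your own. Each camera call takes 0.05 s, during which the arm holds its last target. There are 200 camera calls.

## Task

Lift the flanged blank whose outline matches the square cavity of the die block up and off its post, lower it gently (do not drop it) into the cavity until it lies flat on the bottom, then push the hold-down slide fully home so that its tongue covers the blank's edge. Let go of everything, and leave the other two blanks on their posts and the oil can and the wrench where they are.

Things in the scene. Friction and masses are not known exactly. Their poses are not given: they have to be found in the camera images.
- blank_square: The blank to load: loose bare aluminium, 0.18 to 0.37 kg, on one of the rack's posts. Square flange 80 x 80 mm, 12 mm thick, with a square hub 36 x 36 mm rising 30 mm above it (sides parallel to the flange's), 22 mm bore right through; 42 mm tall in all. Origin: centre of its underside; z up, x and y parallel to its sides. Grip it by the hub.
- blank_round: Another blank, not to be used: the same kind of aluminium part with a round flange 88 mm in diameter, 12 mm thick, and a round hub 36 mm in diameter, 30 mm tall. On another post. Origin: centre of its underside, z up.
- blank_oblong: Another blank, not to be used: oblong flange 50 mm (its x) by 84 mm (its y), 12 mm thick, square hub 36 mm, 30 mm tall. On another post. Origin: centre of its underside, z up.
- rack: Fixed plywood board, 120 mm (x) by 345 mm (y), 20 mm thick, with three upright steel posts, 14 mm in diameter, 55 mm tall, at y = -112, 0 and +112 mm. A blank lies flat on the board round each post (which on which varies); post tips stand 13 mm above the hubs, 75 mm above the table. Origin: centre of the board's underside.
- die: Fixed dark steel die block, 130 mm (x) by 220 mm (y from -155 to +65 mm), top 30 mm above the table. A square cavity 83 x 83 mm, 13 mm deep, with a 3 mm chamfer round its mouth, is centred on the origin, sides parallel to x and y. A hold-down slide lies on its -y part. Origin: on the table plane under the cavity's centre.
- cavity (a point): Centre of the flat floor of the square cavity, 17 mm above the table; axes as the die block's. A seated blank's origin lies here, and its flange top is then 1 mm below the die's top.
- latch (a joint): Travel of the hold-down slide along the die's +y in m: 0 fully back, 0.045 fully home. Starts at 0 to 0.010, stays where left, takes about 4 N to push. A steel bar 42 mm wide, 80 long, 6 thick, underside 2.7 mm above the die's top; its tongue end is 72 mm from the cavity centre at 0, 27 mm when home, over 13 mm of a seated blank's flange. A blank not down in the cavity blocks it.
- latch_grip (a point): Point on the axis of the slide's upright black grip pin (22 mm in diameter, 36 mm tall, from 39 to 75 mm above the table), 65 mm above the table; it moves with the slide. It lies at die y = -124 mm when the slide is at 0.
- oil_can: Loose grey can, 56 mm in diameter, 110 mm tall, standing beyond the work; a bystander. Origin: centre of its underside.
- wrench: Loose steel wrench, 190 mm long, lying on the table beyond the work; a bystander. Origin: under its middle, x along its length.
Things that resemble listed ones, but are neither listed nor needed, are in the scene too. Leave any brown or orange look-alike of the blank_square alone.

How it is judged:
On the way, in this order (a step that is already met when the one before it is completed fails the run):
1. the square blank is lifted up and off its post (height (world z) of blank_square above 0.078 m and contact force between the fingers and blank_square above 0.5 N), for 0.1 s.
2. the square blank lies flat on the bottom of the cavity, with the slide still back (z of blank_square in the frame of cavity below 0.0025 m and horizontal distance between blank_square and cavity below 0.005 m and angle between blank_square's own z axis and vertical below 0.05 rad and value of joint latch below 0.03 m), for 0.2 s.
3. the hold-down slide is pushed home over the blank (value of joint latch above 0.04 m), for 0.2 s.
At the end, for the whole second after the job is handed in: The square blank lies flat on the cavity floor (within 2.5 mm in height, 5 mm sideways, tilted under 0.05 rad), at rest, the hold-down slide is home (over 40 of its 45 mm), and the fingers touch nothing (z of blank_square in the frame of cavity between -0.0025 and 0.0025 m and horizontal distance between blank_square and cavity below 0.005 m and angle between blank_square's own z axis and vertical below 0.05 rad and value of joint latch above 0.04 m and linear speed of blank_square below 0.02 m/s and contact force between the fingers and anything else below 0.3 N).
It fails at once if the square blank is dropped (falls faster than 0.45 m/s, about a 10 mm fall, out of the fingers) (linear speed of blank_square above 0.45 m/s and contact force between the fingers and blank_square below 0.1 N).
It fails at once if the round blank is moved more than 20 mm (distance of blank_round from where it was at the start of the episode above 0.02 m).
It fails at once if the oblong blank is moved more than 20 mm (distance of blank_oblong from where it was at the start of the episode above 0.02 m).
It fails at once if the oil can is moved more than 30 mm (distance of oil_can from where it was at the start of the episode above 0.03 m).
It fails at once if the wrench is moved more than 30 mm (distance of wrench from where it was at the start of the episode above 0.03 m).
It also fails if it takes over 43 s, if anything falls off the work surface, if the arm or the gripper's body presses on something with over 40 N, if the wrist force passes 120 N, or if a joint passes its speed limit or range.

## Working session

There is one attempt and no reset: what is moved stays moved. The work goes in short steps, Python scripts to look and compute and a tool call to move; the robot and the scene stay as the last step left them, time stands still between calls to the robot, and variables do not carry over. Pictures are saved under pics/ and viewed, at most 10 in all, crops included, and the job is handed in when it is done.

Besides the shell and the picture viewer there is one more tool, called after ">>>" as name(argument=value, ...) on one line, values as JSON. apply_moves: Moves the arm, as the interface text tells. Its arguments: {"type":"object","properties":{"deltas":{"type":"array"},"gripper":{"type":"number"},"force":{"type":"number"}},"required":["deltas"]}

```bash
mkdir -p pics; python3 - <<'E'
from bench import bot,cams,ticket,nets
import cv2,numpy as np
s=bot.get_state();print(s['clock'],s['position'],s['ee_rot'],s['ft_force'],s['finger_gap'])
a=cams.camera('top');b=cams.camera('scene')
cv2.imwrite('pics/top.png',a[:,:,::-1]);cv2.imwrite('pics/scene.png',b[:,:,::-1])
for n in ['blank_square','blank_round','blank_oblong','rack','die','cavity','latch_grip','oil_can','wrench']:
  for c in ['top']:
    print(n,c,[(round(d['p'],2),np.round(d['xyz'],3).tolist()) for d in nets.pinpoint(n,c)][:4])
for c in ['top','scene']:
  i=cams.camera_info(c);print(np.round(i['camera_matrix'],1).tolist(),np.round(i['extrinsics'],3).tolist())
print(cams.camera_info('wrist'))
E
```

```text
0.0 [0.18360874 0.4913451  0.19062572] [ 1.77922979e-01  9.84044095e-01 -7.58407023e-04 -2.41397853e-04] [0.07663993 0.99825787 0.31568199] 0.09137991088579936
blank_square top [(0.97, [0.582, 0.328, 0.022]), (0.97, [0.596, 0.507, -0.002]), (0.88, [0.448, 0.483, -0.004])]
blank_round top [(0.66, [0.569, 0.103, 0.018])]
blank_oblong top [(0.79, [0.569, 0.217, 0.02]), (0.32, [0.498, -0.176, 0.014])]
rack top [(0.8, [0.573, 0.217, 0.002])]
die top [(0.7, [0.497, -0.178, 0.0])]
cavity top [(0.74, [0.498, -0.175, 0.018])]
latch_grip top [(0.98, [0.464, -0.297, 0.061])]
oil_can top [(0.8, [0.783, 0.014, 0.005])]
wrench top [(0.58, [0.731, -0.193, -0.001])]
[[402.6, 0.0, 258.0], [0.0, 402.6, 182.2], [0.0, 0.0, 1.0]] [[0.024, -1.0, 0.009, 0.08], [-0.984, -0.025, -0.176, 0.626], [0.176, -0.005, -0.984, 1.023], [0.0, 0.0, 0.0, 1.0]]
[[451.7, 0.0, 262.8], [0.0, 451.7, 190.7], [0.0, 0.0, 1.0]] [[-0.451, 0.892, 0.007, 0.196], [0.653, 0.335, -0.679, -0.373], [-0.609, -0.302, -0.734, 1.874], [0.0, 0.0, 0.0, 1.0]]
{'camera_matrix': array([[297.31863964,   0.        , 258.57778113],
       [  0.        , 297.31863964, 194.23096477],
       [  0.        ,   0.        ,   1.        ]]), 'mount': array([[ 8.41507450e-04, -9.62932281e-01, -2.69741940e-01,
         7.23034459e-02],
       [ 9.99999597e-01,  8.94916082e-04, -7.50216037e-05,
         2.24614032e-04],
       [ 3.13637124e-04, -2.69741769e-01,  9.62932646e-01,
        -1.92829156e-01],
       [ 0.00000000e+00,  0.00000000e+00,  0.00000000e+00,
         1.00000000e+00]])}
```

View pics/top.png

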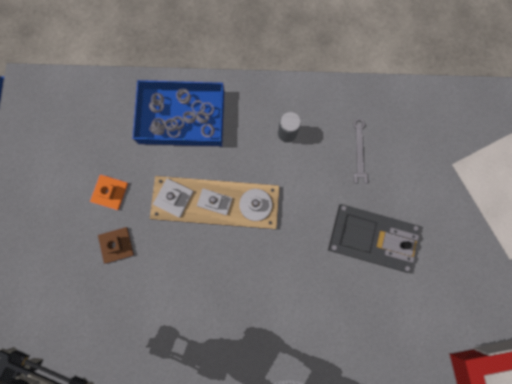

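View pics/scene.png

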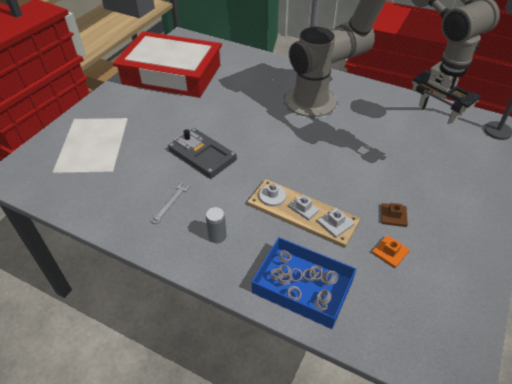

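The square look-alikes are orange (109,192), brown (116,244) and bare aluminium on the rack's left post (174,197). The aluminium one fits: square flange, on a post. I'll move over it and confirm with the wrist camera.

>>> apply_moves(deltas=[-50,-2,-10,0,-100,-4,-20,0,-150,-6,-30,0,-200,-8,-40,0,-250,-10,-50,0,-300,-12,-50,0,-350,-14,-50,0,-390,-15,-50,0])

```text
clock: 1.35
position: [0.546, 0.3397, 0.2414]
ee_rot: [0.178, 0.984, 0.0, 0.0]
ft_force: [-0.4, -0.3, -1.1]
finger_gap: 0.092
gripper_force: 0.0
```

>>> apply_moves(deltas=[-30,0,0,0,-40,0,0,0,-40,0,0,0,-40,0,0,0], gripper=70)

```text
clock: 1.75
position: [0.5803, 0.3278, 0.2413]
ee_rot: [0.178, 0.984, 0.0, -0.0]
ft_force: [0.3, 0.3, -0.3]
finger_gap: 0.0706
gripper_force: 0.0
```

```bash
cat > h.py <<'E'
from bench import bot,cams,ticket,nets
import cv2,numpy as np
from scipy.spatial.transform import Rotation as R
def shot(c,f=None):
    s=bot.get_state(); im=cams.camera(c)
    if f: cv2.imwrite('pics/'+f,im[:,:,::-1])
    return s,im
def wrist_world(s,uv,z):
    i=cams.camera_info('wrist');K=i['camera_matrix'];M=i['mount']
    uv=np.atleast_2d(np.asarray(uv,float));d=(uv-K[:2,2])/K[0,0];r=np.linalg.norm(d,axis=1)
    ray=np.c_[d*(np.sin(r)/np.maximum(r,1e-9))[:,None],np.cos(r)]
    Q=R.from_quat(s['ee_rot']);o=Q.apply(M[:3,3])+s['position'];w=Q.apply(ray@M[:3,:3].T)
    return o+w*((z-o[2])/w[:,2])[:,None]
def delta(s,p):  # world target TCP -> tool mm
    return R.from_quat(s['ee_rot']).inv().apply(np.array(p)-s['position'])*1e3
E
python3 - <<'E'
from h import *
s,im=shot('wrist','w1.png');print(s['clock'],s['position'],s['ee_rot'],s['ft_force'])
for n in ['blank_square','blank_round','blank_oblong','rack']:
  print(n,[(round(d['p'],2),np.round(d['xyz'],4).tolist()) for d in nets.pinpoint(n,'wrist')][:4])
E
```

```text
1.75 [0.58033422 0.32781284 0.24132639] [ 1.77607492e-01  9.84101321e-01  9.64916449e-05 -3.99162446e-04] [ 0.33660263  0.30023231 -0.27855925]
blank_square [(0.95, [0.578, 0.3234, 0.0232]), (0.87, [0.4525, 0.4787, 0.0029]), (0.77, [0.5935, 0.5044, 0.0018])]
blank_round [(0.83, [0.5725, 0.1003, 0.0188])]
blank_oblong [(0.78, [0.5764, 0.2104, 0.018])]
rack [(0.78, [0.5766, 0.2111, 0.0031])]
```

View pics/w1.png

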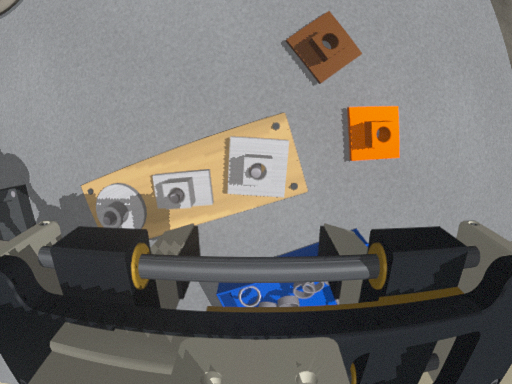

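The bare-aluminium square blank is at (256,167) on the right end of the rack, with the oblong at (181,190), the round at (120,208), and orange and brown loose on the table. Next I'll rectify onto its flange-top plane to get an enlarged confirmation, the position and the yaw.

```bash
cat >> h.py <<'E'
def w2pix(s,P):
    i=cams.camera_info('wrist');K=i['camera_matrix'];M=i['mount']
    p=R.from_quat(s['ee_rot']).inv().apply(P-s['position']);c=(p-M[:3,3])@M[:3,:3]
    n=np.linalg.norm(c[:,:2],axis=1);th=np.arctan2(n,c[:,2])
    return c[:,:2]/np.maximum(n,1e-9)[:,None]*th[:,None]*K[0,0]+K[:2,2]
def ortho(s,im,c,z,half=.07,n=400):  # cols: -world y, rows: -world x
    g=(np.arange(n)+.5)/n*2*half-half
    Y,X=np.meshgrid(c[1]-g,c[0]-g)
    uv=w2pix(s,np.c_[X.ravel(),Y.ravel(),np.full(n*n,z)]).astype(np.float32).reshape(n,n,2)
    return cv2.remap(im,uv[...,0],uv[...,1],cv2.INTER_LINEAR)
E
python3 - <<'E'
from h import *
s,im=shot('wrist')
m=[d for d in nets.masks_of('blank_square','wrist')]
for d in m:
  print(d['p'],np.argwhere(d['region']).mean(0)[::-1],d['region'].sum())
d=min(m,key=lambda d:abs(np.argwhere(d['region']).mean(0)-[167,256]).sum())
uv=np.argwhere(d['region'])[:,::-1]
w=wrist_world(s,uv,.032)[:,:2]
print(cv2.minAreaRect((w*1e3).astype(np.float32)))
a=ortho(s,im,(.578,.323),.032);b=ortho(s,im,(.578,.323),.062)
cv2.imwrite('pics/o1.png',np.hstack([a,b])[:,:,::-1])
E
```

```text
0.89 [372.8501264  132.28566269] 2769
((590.5941162109375, 499.17486572265625), (81.32046508789062, 78.81607818603516), 74.20752716064453)
```

View pics/o1.png

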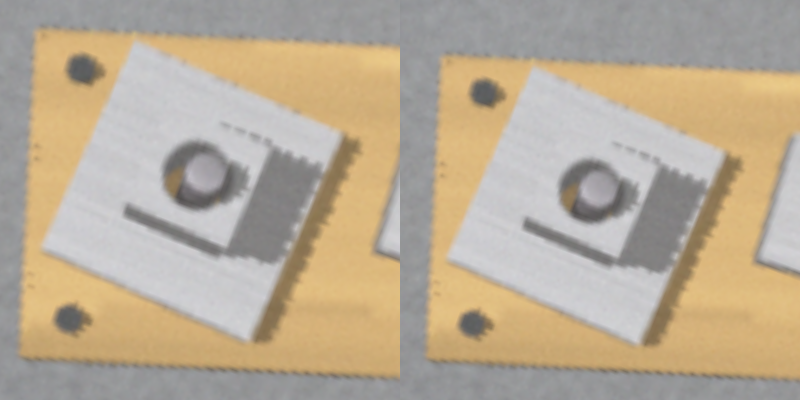

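Confirmed: a bare aluminium square flange of 80 mm (edge 228 px × 0.35 mm) with a square hub, on a post. Its corners are at (134,40), (343,132), (252,341) and (41,249). That puts the centre at (0.5813, 0.3256), with sides at 66.3°, so the tool needs a turn of about +3°.

>>> apply_moves(deltas=[-1.7,-1.7,40,3.2,-1.7,-1.7,80,3.2,-1.7,-1.7,120,3.2,-1.7,-1.7,150,3.2,-1.7,-1.7,175,3.2,-1.7,-1.7,190,3.2,-1.7,-1.7,199,3.2,-1.7,-1.7,203,3.2], gripper=60)

```text
clock: 2.9
position: [0.5821, 0.325, 0.0377]
ee_rot: [0.205, 0.979, -0.0, -0.0]
ft_force: [-0.7, -0.1, 0.8]
finger_gap: 0.0601
gripper_force: 0.0
```

>>> apply_moves(deltas=[0,0,0,0,0,0,0,0,0,0,0,0,0,0,0,0,0,0,0,0,0,0,0,0], gripper=30, force=25)

```text
clock: 3.5
position: [0.5824, 0.325, 0.0386]
ee_rot: [0.205, 0.979, 0.0, 0.0]
ft_force: [-0.8, -0.5, 0.3]
finger_gap: 0.0299
gripper_force: 0.0
```

```bash
python3 - <<'E'
from h import *
s,im=shot('wrist','w2.png');print(s['clock'],s['position'],s['finger_gap'],s['gripper_force'],s['ft_force'])
s,b=shot('scene');cv2.imwrite('pics/w2.png',np.hstack([cv2.resize(im[60:300,100:420],(480,360)),cv2.resize(b[160:250,230:370],None,fx=2.28,fy=4)[:360]])[:,:,::-1])
E
```

```text
3.5 [0.58243952 0.32498876 0.03857026] 0.02987713491520848 0.0 [-0.76215398 -0.54178523  0.32877897]
```

View pics/w2.png

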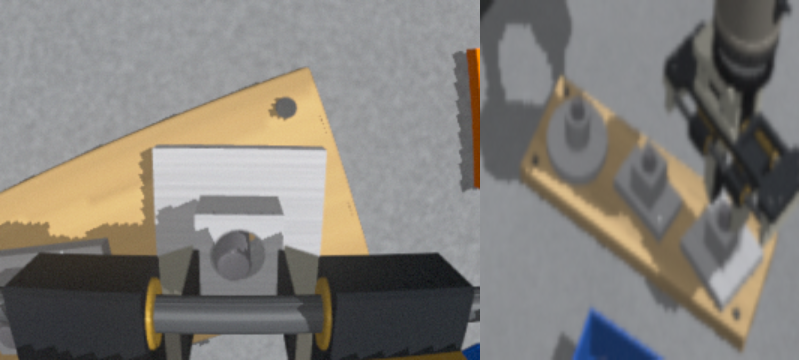

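```bash
python3 - <<'E'
from h import *
s,im=shot('wrist')
T=R.from_quat(s['ee_rot'])
for p in [(0,0,0),(0,0,-.019),(0,.015,0),(0,.015,-.019),(0,-.015,0),(0,-.015,-.019),(0,.015,-.05),(0,-.015,-.05)]:
  uv=w2pix(s,(T.apply(p)+s['position'])[None])[0]; print(p,((uv-[100,60])*1.5).round())
print(wrist_world(s,[(258,228)],.062),wrist_world(s,[(258,228)],.075))
for c in ['wrist','scene','top']:
  if c!='wrist': cams.camera(c)
  print(c,[(round(d['p'],2),np.round(d['xyz'],4).tolist()) for d in nets.pinpoint('blank_square',c)])
e=cv2.resize(im[150:300,160:360],(800,600),interpolation=cv2.INTER_CUBIC)
cv2.imwrite('pics/w3.png',e[:,:,::-1])
E
```

```text
(0, 0, 0) [237. 240.]
(0, 0, -0.019) [237. 255.]
(0, 0.015, 0) [270. 240.]
(0, 0.015, -0.019) [273. 255.]
(0, -0.015, 0) [205. 239.]
(0, -0.015, -0.019) [202. 255.]
(0, 0.015, -0.05) [279. 288.]
(0, -0.015, -0.05) [195. 288.]
[[0.57921527 0.32623247 0.062     ]] [[0.57437733 0.32838337 0.075     ]]
wrist [(0.91, [0.584, 0.3229, 0.0231]), (0.6, [0.5961, 0.5054, 0.0003])]
scene [(0.97, [0.5846, 0.321, 0.0238]), (0.78, [0.5907, 0.5089, -0.0013]), (0.75, [0.4504, 0.4735, 0.0]), (0.66, [0.4702, -0.2908, 0.057]), (0.39, [0.4931, -0.1804, 0.0181])]
top [(0.66, [0.5973, 0.5077, 0.0003]), (0.58, [0.4472, 0.4827, -0.0046])]
```

View pics/w3.png

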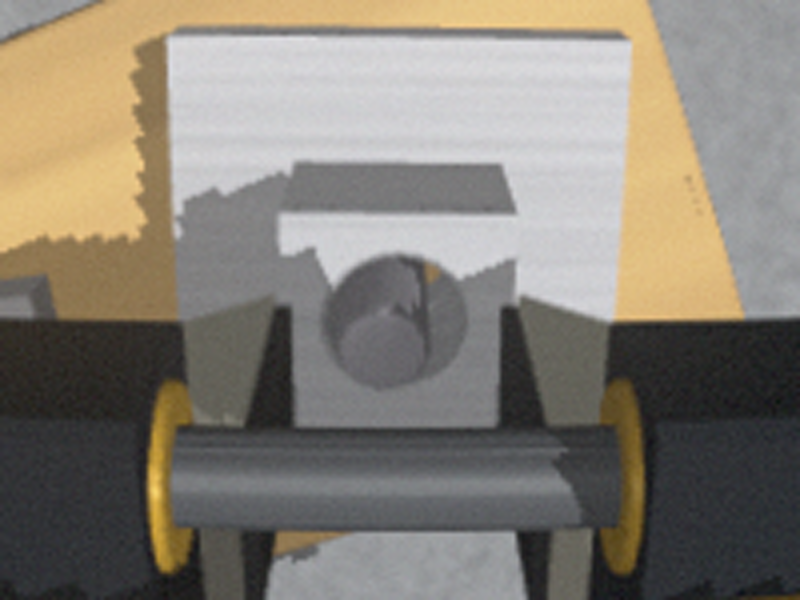

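The view shows both fingertips sitting above the hub top. The pads overlap the top face at crop (293,307) and (500,307). Their 30 mm gap triangulates to about 33 mm behind the nominal TCP, so the real tips are at z≈0.07 and the fingers closed over the hub without gripping it. I'll open and go lower, watching the force.

>>> apply_moves(deltas=[0,0,0,0,0,0,0,0,0,0,0,0,0,0,4,0,0,0,8,0,0,0,12,0,0,0,16,0], gripper=60)

```text
clock: 4.6
position: [0.5822, 0.3249, 0.0217]
ee_rot: [0.205, 0.979, -0.0, -0.0]
ft_force: [0.2, 0.5, -0.2]
finger_gap: 0.0597
gripper_force: 0.0
```

>>> apply_moves(deltas=[0,0,3,0,0,0,6,0,0,0,6,0])

```text
clock: 4.9
position: [0.5821, 0.3249, 0.0158]
ee_rot: [0.205, 0.979, -0.0, -0.0]
ft_force: [0.2, -0.1, -0.2]
finger_gap: 0.0603
gripper_force: 0.0
```

>>> apply_moves(deltas=[0,0,0,0,0,0,0,0,0,0,0,0,0,0,0,0,0,0,0,0], gripper=30, force=25)

```text
clock: 5.4
position: [0.5825, 0.325, 0.0166]
ee_rot: [0.205, 0.979, 0.0, 0.0]
ft_force: [0.3, 0.7, -0.1]
finger_gap: 0.0356
gripper_force: 25.0
```

```bash
python3 - <<'E'
from h import *
s,im=shot('wrist');print(s['clock'],s['position'],s['finger_gap'],s['gripper_force'],s['ft_force'])
e=cv2.resize(im[150:300,160:360],(800,600),interpolation=cv2.INTER_CUBIC)
cv2.imwrite('pics/w4.png',e[:,:,::-1])
E
```

```text
5.4 [0.58249084 0.32502315 0.01655233] 0.03561760905745806 24.965732228010893 [ 0.28510728  0.67620768 -0.10098061]
```

View pics/w4.png

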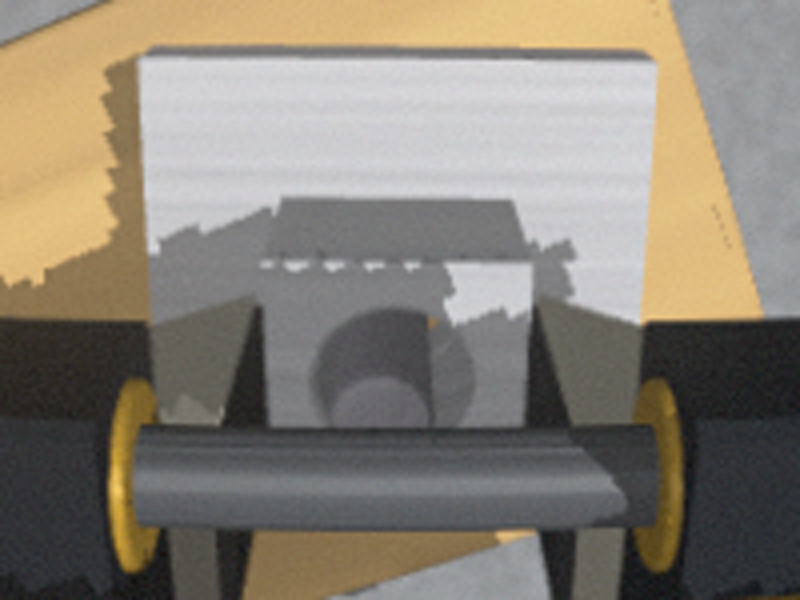

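Gripped: the opening is 35.6 mm at 25 N, with the pads flush on the hub. Lifting straight up.

>>> apply_moves(deltas=[0,0,-5,0,0,0,-15,0,0,0,-30,0,0,0,-50,0,0,0,-75,0,0,0,-100,0,0,0,-120,0,0,0,-130,0], force=40)

```text
clock: 6.25
position: [0.5834, 0.3254, 0.1501]
ee_rot: [0.205, 0.979, 0.001, 0.002]
ft_force: [0.0, 0.2, -2.7]
finger_gap: 0.0353
gripper_force: 40.0
```

```bash
python3 - <<'E'
from h import *
s,im=shot('wrist');print(s['clock'],s['position'],s['ee_rot'],s['finger_gap'],s['gripper_force'],s['ft_force'])
cv2.imwrite('pics/w5.png',im[:,:,::-1])
for n in ['cavity','die','latch_grip']:
  print(n,[(round(d['p'],2),np.round(d['xyz'],4).tolist()) for d in nets.pinpoint(n,'wrist')][:2])
cams.camera('scene');
for n in ['cavity','die','latch_grip']:
  print(n,[(round(d['p'],2),np.round(d['xyz'],4).tolist()) for d in nets.pinpoint(n,'scene')][:2])
E
```

```text
6.25 [0.58337296 0.32540148 0.15006442] [0.20535324 0.97868495 0.00139071 0.00197243] 0.03528502673642128 39.96968703344464 [ 0.00316224  0.1507318  -2.66376361]
cavity []
die []
latch_grip []
cavity [(0.97, [0.4967, -0.1775, 0.0202])]
die [(0.79, [0.5002, -0.1772, -0.0026])]
latch_grip [(0.48, [0.4669, -0.293, 0.0578])]
```

>>> apply_moves(deltas=[-7,-14,-20,-1,-22,-46,-40,-2,-39,-82,-60,-3,-56,-118,-75,-4,-74,-154,-85,-5,-91,-190,-90,-6,-108,-226,-90,-7,-125,-262,-90,-8])

```text
clock: 7.45
position: [0.5912, 0.0332, 0.236]
ee_rot: [0.136, 0.991, 0.0, -0.0]
ft_force: [0.3, -0.5, -2.1]
finger_gap: 0.0356
gripper_force: 40.0
```

```bash
python3 - <<'E'
from h import *
s=bot.get_state();print(delta(s,(.60,-.18,.24)),s['position'],s['finger_gap'])
E
```

```text
[ -65.9775836  -202.94896356   -4.04361784] [0.59123384 0.0332246  0.23598768] 0.03555482832821308
```

>>> apply_moves(deltas=[-12,-38,-2,0,-24,-76,-4,0,-36,-114,-4,0,-48,-148,-4,0,-58,-178,-4,0,-64,-196,-4,0,-66,-203,-4,0,-66,-203,-4,0])

```text
clock: 8.25
position: [0.6, -0.1786, 0.2399]
ee_rot: [0.137, 0.991, 0.0, -0.0]
ft_force: [-0.3, 1.0, -2.1]
finger_gap: 0.0358
gripper_force: 40.0
```

```bash
python3 - <<'E'
from h import *
s,im=shot('wrist','w6.png');print(s['clock'],s['position'],s['ee_rot'],s['finger_gap'],s['ft_force'])
for n in ['cavity','die','latch_grip']:
  print(n,[(round(d['p'],2),np.round(d['xyz'],4).tolist()) for d in nets.pinpoint(n,'wrist')][:2])
a=ortho(s,im,(.498,-.176),.030,half=.075); cv2.imwrite('pics/o2.png',np.hstack([a,im[:,56:456][:384][:384].repeat(1,0) if 0 else cv2.resize(im[:,0:384],(400,400))])[:,:,::-1])
E
```

```text
8.25 [ 0.60000548 -0.17856943  0.23985305] [ 1.36966578e-01  9.90575550e-01  3.13192368e-04 -3.71401098e-04] 0.035750985259153684 [-0.34299512  1.00359184 -2.06489975]
cavity [(0.7, [0.4973, -0.1767, 0.0164])]
die [(0.71, [0.5054, -0.1752, -0.0029]), (0.51, [0.5729, 0.207, 0.001])]
latch_grip [(0.63, [0.4687, -0.2918, 0.0564])]
```

View pics/o2.png

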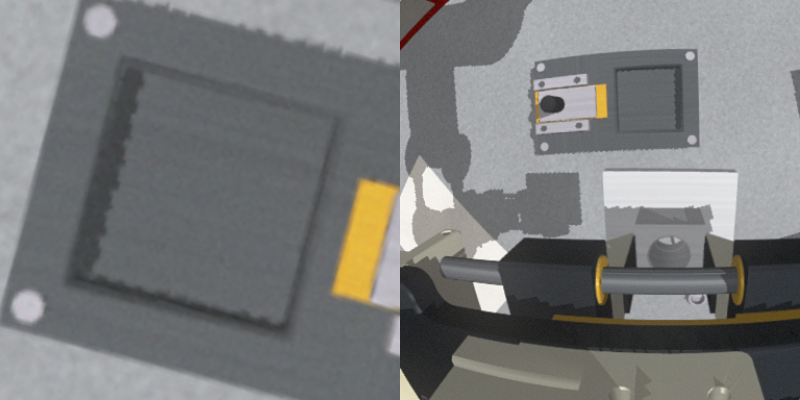

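The left half shows the cavity with mouth corners near (120,57), (340,118), (287,337) and (66,285), and the yellow slide tongue at right. The right half shows the held blank, level and aligned with the tool. Next I'll fit the die pose and the in-hand offset numerically.

```bash
cat > fit.py <<'E'
from h import *
from scipy.optimize import differential_evolution as DE
def grad(im):
    g=cv2.GaussianBlur(cv2.cvtColor(im,cv2.COLOR_RGB2GRAY).astype(np.float32),(0,0),1)
    return cv2.magnitude(cv2.Sobel(g,cv2.CV_32F,1,0),cv2.Sobel(g,cv2.CV_32F,0,1))
def rect(x0,x1,y0,y1,n=60):
    t=np.linspace(0,1,n);X=x0+(x1-x0)*t;Y=y0+(y1-y0)*t;o=np.ones(n)
    return np.r_[np.c_[X,y0*o],np.c_[X,y1*o],np.c_[x0*o,Y],np.c_[x1*o,Y]]
def fit(s,im,P,z,c,a):
    g=np.minimum(grad(im),60)
    def cost(v):
        C,S=np.cos(v[2]),np.sin(v[2]);W=P@np.array([[C,S],[-S,C]])+v[:2]
        uv=w2pix(s,np.c_[W,np.full(len(W),z)]).astype(np.float32)
        return -cv2.remap(g,uv[:,None,0],uv[:,None,1],cv2.INTER_LINEAR).mean()
    r=DE(cost,[(c[0]-.01,c[0]+.01),(c[1]-.01,c[1]+.01),(a-.1,a+.1)],seed=1,tol=1e-6)
    return r.x[:2].round(4),np.degrees(r.x[2]).round(2),r.fun
E
python3 - <<'E'
from fit import *
s,im=shot('wrist')
a=np.radians(-13.8)
die=rect(-.065,.065,-.155,.065)
for nm,P in [('die',die),('89',rect(-.0445,.0445,-.0445,.0445)),('83',rect(-.0415,.0415,-.0415,.0415)),('die+89',np.r_[die,rect(-.0445,.0445,-.0445,.0445)])]:
    print(nm,fit(s,im,P,.030,(.498,-.1765),a))
# held blank: visible front edge and side parts of flange top, tool frame -> world
q=R.from_quat(s['ee_rot']).as_matrix();yaw=np.arctan2(q[1,1],q[0,1])-np.pi/2;print('toolyaw',np.degrees(yaw))
t=np.linspace(-1,1,80)*.04;u=np.linspace(.026,.04,30)
B=np.r_[np.c_[-.04+0*t,t],np.c_[-u,.04+0*u],np.c_[-u,-.04+0*u]]  # tool +x is local -x
for h in (.0135,.0155,.0175):
  c,an,f=fit(s,im,B,s['position'][2]+h,s['position'][:2],yaw);print('blank',h,c,an,f,delta(s,(*c,s['position'][2])))
E
```

```text
Traceback (most recent call last):
  File "fit.py", line 15, in fit
    r=DE(cost,[(c[0]-.01,c[0]+.01),(c[1]-.01,c[1]+.01),(a-.1,a+.1)],seed=1,tol=1e-6)
  File "fit.py", line 13, in cost
    uv=w2pix(s,np.c_[W,np.full(len(W),z)]).astype(np.float32)
       ~~~~~^^^^^^^^^^^^^^^^^^^^^^^^^^^^^^
  File "h.py", line 17, in w2pix
    i=cams.camera_info('wrist');K=i['camera_matrix'];M=i['mount']
ValueError: time passes only in moves, steps and waits
```

Calling camera_info repeatedly is refused, so I'll cache it.

```bash
sed -i "s/cams.camera_info('wrist')/INFO/" h.py; sed -i "1a INFO=cams.camera_info('wrist')" h.py
cat > go.py <<'E'
from fit import *
s,im=shot('wrist');print(s['clock'])
a=np.radians(-13.8)
die=rect(-.065,.065,-.155,.065)
for nm,P in [('die',die),('89',rect(-.0445,.0445,-.0445,.0445)),('83',rect(-.0415,.0415,-.0415,.0415)),('die+89',np.r_[die,rect(-.0445,.0445,-.0445,.0445)])]:
    print(nm,fit(s,im,P,.030,(.498,-.1765),a))
q=R.from_quat(s['ee_rot']).as_matrix();yaw=np.arctan2(q[1,1],q[0,1])-np.pi/2;print('toolyaw',np.degrees(yaw))
t=np.linspace(-1,1,80)*.04;u=np.linspace(.026,.04,30)
B=np.r_[np.c_[-.04+0*t,t],np.c_[-u,.04+0*u],np.c_[-u,-.04+0*u]]
for h in (.0135,.0155,.0175):
  c,an,f=fit(s,im,B,s['position'][2]+h,s['position'][:2],yaw);print('blank',h,c,an,f,delta(s,(*c,s['position'][2])))
E
python3 go.py
```

```text
8.5
die (array([ 0.4982, -0.1777]), np.float64(-13.9), np.float64(-56.50541305541992))
89 (array([ 0.4985, -0.1779]), np.float64(-14.36), np.float64(-46.4339714050293))
83 (array([ 0.5018, -0.1763]), np.float64(-14.16), np.float64(-49.63168716430664))
die+89 (array([ 0.4984, -0.1778]), np.float64(-14.23), np.float64(-51.44578552246094))
toolyaw -15.595804929324945
blank 0.0135 [ 0.5997 -0.1765] -15.82 -60.0 [6.88250532e-01 3.20554466e-01 3.07446875e-05]
blank 0.0155 [ 0.5994 -0.1764] -16.08 -60.0 [ 1.00409014e+00  3.36217901e-01 -3.78725832e-06]
blank 0.0175 [ 0.5991 -0.1765] -15.98 -59.900691986083984 [ 1.26615987e+00  1.59244898e-01 -1.02740834e-04]
```

```bash
python3 - <<'E'
from h import *
s=bot.get_state();print(s['clock'],s['position'],delta(s,(.4993,-.1783,.060)))
E
```

```text
8.55 [ 0.60028514 -0.17720131  0.24056363] [ 97.01303937 -28.27715558 180.5306142 ]
```

>>> apply_moves(deltas=[25,-7,30,-0.5,50,-14,65,-1,75,-21,100,-1.5,92,-27,130,-1.8,97,-28.3,155,-1.8,97,-28.3,170,-1.8,97,-28.3,180,-1.8,97,-28.3,180,-1.8])

```text
clock: 9.35
position: [0.4988, -0.1788, 0.0595]
ee_rot: [0.121, 0.993, 0.0, -0.001]
ft_force: [-0.2, 0.1, -2.0]
finger_gap: 0.0355
gripper_force: 40.0
```

```bash
python3 - <<'E'
from h import *
s,im=shot('wrist');print(s['clock'],s['position'],s['ee_rot'],s['ft_force'],s['finger_gap'],delta(s,(.4993,-.1783,.060)))
_,b=shot('scene');_,t=shot('top')
cv2.imwrite('pics/w7.png',np.vstack([np.hstack([cv2.resize(im[90:240,160:360],(400,300)),cv2.resize(b[110:185,150:250],(400,300))]),np.hstack([cv2.resize(t[195:285,320:440],(400,300)),cv2.resize(im,(400,300))])])[:,:,::-1])
E
```

```text
9.35 [ 0.49875231 -0.17881983  0.05949206] [ 1.20714701e-01  9.92686864e-01  3.79056122e-04 -7.79875442e-04] [-0.16042868  0.12508179 -1.98900745] 0.03547490058314622 [-0.40631025  0.6362252  -0.50824647]
```

View pics/w7.png

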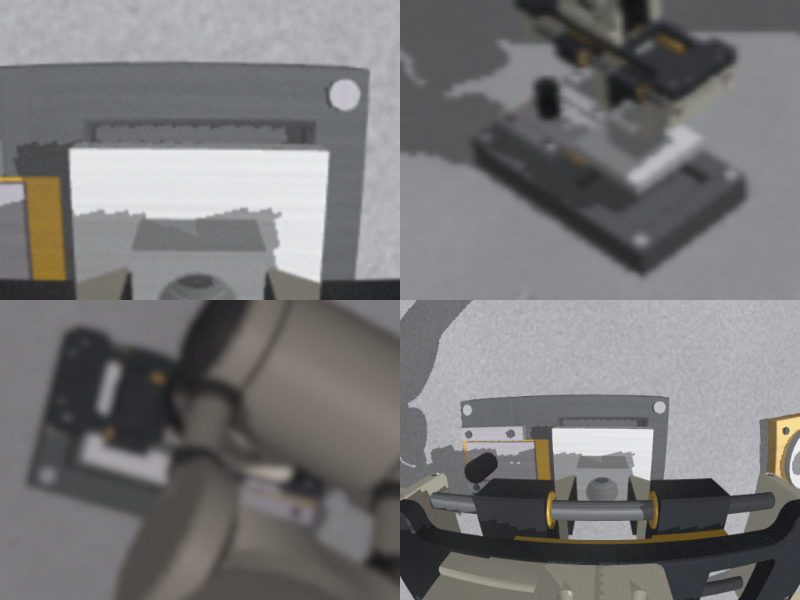

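```bash
python3 - <<'E'
from fit import *
s,im=shot('wrist')
t=np.linspace(-.055,.06,100);u=np.linspace(-.06,.0,60);m=np.linspace(-.042,.042,60)
P=np.r_[np.c_[-.065+0*t,t],np.c_[u,.065+0*u],np.c_[-.0445+0*m,m]]
for p in (P,P[:160]): print('die',fit(s,im,p,.030,(.498,-.1775),np.radians(-14)))
t=np.linspace(-1,1,80)*.04;u=np.linspace(.02,.04,30)
B=np.r_[np.c_[-.04+0*t,t],np.c_[-u,.04+0*u],np.c_[-u,-.04+0*u]]
c,an,f=fit(s,im,B,s['position'][2]+.0155,s['position'][:2],np.radians(-14));print('blank',c,an,f,delta(s,(*c,s['position'][2])))
print(s['position'])
E
```

```text
die (array([ 0.498 , -0.1778]), np.float64(-14.12), np.float64(-58.13106918334961))
die (array([ 0.4969, -0.178 ]), np.float64(-14.1), np.float64(-60.0))
blank [ 0.4984 -0.1788] -14.04 -60.0 [ 1.686577    0.42247617 -0.00313825]
[ 0.49993604 -0.17961464  0.06120474]
```

The blank is hovering level over the cavity (mouth at crop x 85–315, blank at 68–328). The yaw matches, and about 1 mm of shift is left to correct. I'll lower slowly.

>>> apply_moves(deltas=[1,0.7,6,0,1,0.7,12,0,1,0.7,18,0,1,0.7,23,0,1,0.7,27,0,1,0.7,30,0,1,0.7,32,0,1,0.7,34,0])

```text
clock: 10.35
position: [0.4984, -0.1786, 0.0262]
ee_rot: [0.121, 0.993, 0.0, 0.0]
ft_force: [-0.4, 0.9, -0.9]
finger_gap: 0.0351
gripper_force: 40.0
```

>>> apply_moves(deltas=[0,0,2,0,0,0,4,0,0,0,6,0,0,0,6,0])

```text
clock: 10.75
position: [0.4981, -0.1785, 0.02]
ee_rot: [0.121, 0.993, 0.0, -0.0]
ft_force: [0.3, -0.2, -1.9]
finger_gap: 0.0354
gripper_force: 40.0
```

The underside is at about 0.0235, below the die top, with no contact force, so it is inside the cavity. Continuing to the floor.

>>> apply_moves(deltas=[0,0,1.5,0,0,0,3,0,0,0,4.5,0,0,0,6,0,0,0,6,0])

```text
clock: 11.25
position: [0.4981, -0.1785, 0.014]
ee_rot: [0.121, 0.993, 0.0, -0.0]
ft_force: [-1.6, -0.4, -2.2]
finger_gap: 0.0353
gripper_force: 40.0
```

>>> apply_moves(deltas=[0,0,0.5,0,0,0,1,0,0,0,1.5,0,0,0,1.5,0])

```text
clock: 11.65
position: [0.4984, -0.1786, 0.0135]
ee_rot: [0.121, 0.993, -0.0, 0.0]
ft_force: [-1.2, -0.5, 4.3]
finger_gap: 0.0354
gripper_force: 40.0
```

It touched the floor at the predicted height, with the force rising by 6 N. Pressing lightly, then releasing.

>>> apply_moves(deltas=[0,0,0.7,0,0,0,0.7,0])

```text
clock: 11.85
position: [0.4984, -0.1786, 0.0135]
ee_rot: [0.121, 0.993, -0.0, 0.0]
ft_force: [-4.0, 2.1, 10.3]
finger_gap: 0.0355
gripper_force: 40.0
```

>>> apply_moves(deltas=[0,0,0,0,0,0,0,0,0,0,0,0,0,0,0,0], gripper=54, force=5)

```text
clock: 12.25
position: [0.4983, -0.1786, 0.012]
ee_rot: [0.121, 0.993, 0.0, -0.0]
ft_force: [-0.3, 0.0, 0.1]
finger_gap: 0.0539
gripper_force: 0.0
```

>>> apply_moves(deltas=[0,0,-5,0,0,0,-20,0,0,0,-50,0,0,0,-90,0,0,0,-130,0,0,0,-150,0,0,0,-150,0])

```text
clock: 12.95
position: [0.5001, -0.1794, 0.1658]
ee_rot: [0.121, 0.993, -0.001, 0.003]
ft_force: [0.2, 0.7, -0.4]
finger_gap: 0.0538
gripper_force: 0.0
```

```bash
python3 - <<'E'
from fit import *
s,im=shot('wrist');print(s['clock'],s['position'],s['ft_force'],s['finger_gap'])
for n in ['blank_square','cavity','latch_grip']:
  print(n,[(round(d['p'],2),np.round(d['xyz'],4).tolist()) for d in nets.pinpoint(n,'wrist')][:2])
print(fit(s,im,rect(-.04,.04,-.04,.04),.029,(.498,-.178),np.radians(-14)))
print(fit(s,im,rect(-.065,.065,-.155,.065),.030,(.498,-.178),np.radians(-14)))
o=ortho(s,im,(.485,-.215),.029,half=.11,n=600);cv2.imwrite('pics/o3.png',o[:,:,::-1])
E
```

```text
12.95 [ 0.50005393 -0.17943033  0.16576272] [ 0.17700093  0.68721592 -0.44242701] 0.053795176699911504
blank_square [(0.98, [0.4983, -0.1832, 0.019])]
cavity [(0.82, [0.4961, -0.1743, 0.017])]
latch_grip [(0.61, [0.4677, -0.2936, 0.0548])]
(array([ 0.496 , -0.1785]), np.float64(-13.32), np.float64(-60.0))
(array([ 0.4979, -0.1782]), np.float64(-14.46), np.float64(-53.79704666137695))
```

View pics/o3.png

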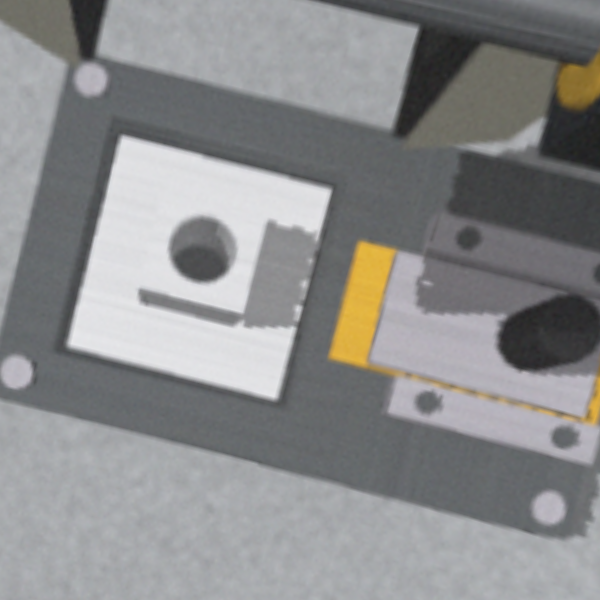

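The blank is seated flush, with an even gap around it at (66–335, 133–402), and the slide is back (tongue at x≈345, pin at right). All 10 pictures are now used. Next I'll straddle the pin and push the slide.

```bash
python3 - <<'E'
from h import *
s=bot.get_state();print(s['position'],s['ee_rot'],delta(s,(.4685,-.2940,.028)))
cams.camera('wrist');print([(round(d['p'],2),np.round(d['xyz'],4).tolist()) for d in nets.pinpoint('latch_grip','wrist')][:2])
m=nets.masks_of('latch_grip','wrist');print([(d['p'],d['region'].sum()) for d in m])
cams.camera('scene');print([(round(d['p'],2),np.round(d['xyz'],4).tolist()) for d in nets.pinpoint('latch_grip','scene')][:2])
E
```

```text
[ 0.49746005 -0.17813675  0.16077664] [ 1.21025723e-01  9.92648501e-01  5.13057901e-04 -1.20997137e-03] [-6.23977101e-02 -1.19523723e+02  1.32690200e+02]
[(0.85, [0.4674, -0.2919, 0.0581]), (0.34, [0.4968, -0.176, 0.0172])]
[(0.8, np.int64(2410))]
[(0.64, [0.4683, -0.2936, 0.0571]), (0.29, [0.5701, 0.2135, 0.0022])]
```

>>> apply_moves(deltas=[0,-30,0,0,0,-70,0,0,0,-105,0,0,0,-118,10,0,0,-118,45,0,0,-118,75,0,0,-118,90,0,0,-118,90,0], gripper=60)

```text
clock: 14.2
position: [0.4683, -0.2912, 0.069]
ee_rot: [0.121, 0.993, 0.002, -0.003]
ft_force: [-0.8, -1.3, -0.0]
finger_gap: 0.0594
gripper_force: 0.0
```

>>> apply_moves(deltas=[0,0,10,0,0,0,20,0,0,0,28,0,0,0,35,0,0,0,42,0,0,0,42,0])

```text
clock: 14.8
position: [0.4694, -0.2927, 0.0291]
ee_rot: [0.121, 0.993, 0.001, -0.001]
ft_force: [-0.9, 0.9, -0.4]
finger_gap: 0.06
gripper_force: 0.0
```

>>> apply_moves(deltas=[0,0,5,0,0,4,7,0,0,10,7,0,0,16,7,0,0,21,7,0,0,26,7,0,0,31,7,0,0,36,7,0])

```text
clock: 15.6
position: [0.4788, -0.2582, 0.0233]
ee_rot: [0.121, 0.993, -0.0, 0.0]
ft_force: [-1.3, -3.6, -0.9]
finger_gap: 0.0599
gripper_force: 2.2
```

>>> apply_moves(deltas=[0,4,0,0,0,8,0,0,0,12,0,0,0,15,0,0])

```text
clock: 16.0
position: [0.4825, -0.2434, 0.0232]
ee_rot: [0.121, 0.993, -0.0, 0.0]
ft_force: [-0.5, -3.9, -0.3]
finger_gap: 0.0606
gripper_force: 2.1
```

```bash
python3 - <<'E'
from h import *
s=bot.get_state();print(s['clock'],s['position'],s['ft_force'])
for c in ('wrist','scene'):
  cams.camera(c)
  for n in ['latch_grip','blank_square']: print(c,n,[(round(d['p'],2),np.round(d['xyz'],4).tolist()) for d in nets.pinpoint(n,c)][:2])
E
```

```text
16.0 [ 0.48253137 -0.24338648  0.02324106] [-0.47186416 -3.94094329 -0.33276162]
wrist latch_grip [(0.55, [0.4763, -0.2606, 0.0564])]
wrist blank_square [(0.79, [0.4967, -0.1789, 0.022])]
scene latch_grip [(0.51, [0.7347, -0.1938, -0.0024]), (0.47, [0.4724, -0.2572, 0.0592])]
scene blank_square [(0.78, [0.4998, -0.1805, 0.0189]), (0.62, [0.4502, 0.4781, 0.0024])]
```

It is pushing with about 4 N as expected, and the slide is at about 38 mm. Easing on to the stop.

>>> apply_moves(deltas=[0,1,0,0,0,2,0,0,0,3,0,0,0,4,0,0,0,5,0,0])

```text
clock: 16.8
position: [0.4831, -0.2387, 0.023]
ee_rot: [0.121, 0.993, 0.0, -0.0]
ft_force: [-2.7, -3.3, -0.6]
finger_gap: 0.06
gripper_force: 2.0
```

>>> apply_moves(deltas=[0,0.7,0,0,0,1.4,0,0,0,2,0,0])

```text
clock: 17.1
position: [0.4836, -0.2366, 0.023]
ee_rot: [0.121, 0.993, 0.0, -0.0]
ft_force: [-3.0, -3.1, -2.2]
finger_gap: 0.06
gripper_force: 2.0
```

>>> apply_moves(deltas=[0,0.7,0,0,0,1.4,0,0,0,2,0,0])

```text
clock: 17.4
position: [0.4838, -0.2359, 0.0229]
ee_rot: [0.121, 0.993, -0.001, -0.0]
ft_force: [-4.7, -8.7, -3.5]
finger_gap: 0.0613
gripper_force: 5.0
```

>>> apply_moves(deltas=[0,0.5,0,0,0,1,0,0,0,1,0,0])

```text
clock: 17.7
position: [0.4841, -0.235, 0.023]
ee_rot: [0.121, 0.993, -0.001, -0.0]
ft_force: [-5.3, -8.9, -2.3]
finger_gap: 0.0631
gripper_force: 5.0
```

>>> apply_moves(deltas=[0,-4,0,0,0,-10,0,0,0,-18,0,0,0,-18,0,0,0,-18,-30,0,0,-18,-75,0,0,-18,-120,0,0,-18,-150,0])

```text
clock: 18.5
position: [0.4811, -0.2516, 0.1765]
ee_rot: [0.121, 0.993, -0.001, 0.002]
ft_force: [0.9, -0.6, 0.1]
finger_gap: 0.0598
gripper_force: 0.0
```

```bash
python3 - <<'E'
from fit import *
s,im=shot('wrist','w9.png');print(s['clock'],s['position'],s['ft_force'],s['finger_gap'])
for n in ['latch_grip','blank_square','cavity']: print(n,[(round(d['p'],2),np.round(d['xyz'],4).tolist()) for d in nets.pinpoint(n,'wrist')][:2])
cams.camera('scene')
for n in ['latch_grip','blank_square','blank_round','blank_oblong','oil_can','wrench']: print(n,[(round(d['p'],2),np.round(d['xyz'],4).tolist()) for d in nets.pinpoint(n,'scene')][:2])
# tongue edge: yellow pixels rectified at z=.039 in die frame
o=ortho(s,im,(.498,-.178),.0387,half=.1,n=800);h=cv2.cvtColor(o,cv2.COLOR_RGB2HSV)
m=cv2.inRange(h,(15,120,90),(32,255,255));r,c=np.nonzero(m)
dx=.1-(r+.5)*.00025;dy=.1-(c+.5)*.00025;a=np.radians(14.1)
ly=dx*np.sin(a)+dy*np.cos(a);lx=dx*np.cos(a)-dy*np.sin(a);k=abs(lx)<.019
print('tongue y',len(ly[k]),np.percentile(ly[k],[1,50,99]))
E
```

```text
18.5 [ 0.4811366  -0.25164598  0.17648564] [ 0.92859255 -0.55122736  0.13714853] 0.059775251296219266
latch_grip [(0.93, [0.4788, -0.2564, 0.0555])]
blank_square [(0.66, [0.4966, -0.1827, 0.0196])]
cavity []
latch_grip [(0.48, [0.4772, -0.2548, 0.0583])]
blank_square [(0.94, [0.5907, 0.5112, 0.0007]), (0.93, [0.4489, 0.4744, -0.0001])]
blank_round [(0.75, [0.5654, 0.0984, 0.0167])]
blank_oblong [(0.65, [0.5833, 0.2151, 0.0231])]
oil_can [(0.76, [0.7778, 0.0153, 0.003])]
wrench [(0.74, [0.5636, 0.1004, 0.0207]), (0.65, [0.7362, -0.1903, 0.0002])]Traceback (most recent call last):
  File "<stdin>", line 11, in <module>
    return _quantile_unchecked(
        a, q, axis, out, overwrite_input, method, keepdims, weights)
    return _ureduce(a,
                    func=_quantile_ureduce_func,
    ...<5 lines>...
                    overwrite_input=overwrite_input,
                    method=method)
    r = func(a, **kwargs)
    result = _quantile(arr,
                       quantiles=q,
    ...<2 lines>...
                       out=out,
                       weights=wgt)
    slices_having_nans = np.isnan(arr[-1, ...])
                                  ~~~^^^^^^^^^
IndexError: index -1 is out of bounds for axis 0 with size 0
```

The networks put the pin 80 mm from the cavity, so the slide is at about 44 mm. I'll shift the camera to get a clear check of the tongue.

>>> apply_moves(deltas=[-30,10,-15,0,-60,25,-30,0,-85,40,-45,0,-100,50,-55,0,-100,60,-60,0,-100,60,-60,0,-100,60,-60,0])

```text
clock: 19.75
position: [0.5908, -0.217, 0.2325]
ee_rot: [0.121, 0.993, 0.0, -0.001]
ft_force: [0.1, -0.1, -0.8]
finger_gap: 0.0601
gripper_force: 0.0
```

```bash
python3 - <<'E'
from fit import *
s,im=shot('wrist','w10.png');print(s['clock'],s['position'],s['ft_force'])
for n in ['latch_grip','blank_square','cavity']: print(n,[(round(d['p'],2),np.round(d['xyz'],4).tolist()) for d in nets.pinpoint(n,'wrist')][:2])
o=ortho(s,im,(.498,-.178),.0387,half=.12,n=960);h=cv2.cvtColor(o,cv2.COLOR_RGB2HSV)
m=cv2.inRange(h,(12,90,50),(35,255,255));r,c=np.nonzero(m)
dx=.12-(r+.5)*.00025;dy=.12-(c+.5)*.00025;a=np.radians(14.1)
ly=dx*np.sin(a)+dy*np.cos(a);lx=dx*np.cos(a)-dy*np.sin(a);k=(abs(lx)<.019)
print(len(r),k.sum())
if k.sum(): print('tongue y',np.percentile(ly[k],[1,10,50,90,99]))
print(fit(s,im,rect(-.065,.065,-.155,.065),.030,(.498,-.178),np.radians(-14)))
t=np.linspace(-.04,.04,80);u=np.linspace(-.025,.04,60)
print(fit(s,im,np.r_[np.c_[t,.04+0*t],np.c_[.04+0*u,u],np.c_[-.04+0*u,u]],.029,(.498,-.178),np.radians(-14)))
E
```

```text
19.75 [ 0.59080727 -0.21696772  0.23249994] [ 0.05718617 -0.05112525 -0.76535431]
latch_grip [(0.55, [0.4752, -0.2565, 0.0569])]
blank_square [(0.64, [0.4988, -0.1801, 0.0187])]
cavity [(0.94, [0.4975, -0.177, 0.0168])]
11659 9972
tongue y [-0.12671447 -0.12289429 -0.11553365 -0.10897165 -0.10746122]
(array([ 0.4986, -0.1774]), np.float64(-14.04), np.float64(-57.17871856689453))
(array([ 0.4976, -0.1781]), np.float64(-15.06), np.float64(-60.0))
```

The slide's rear edge is at die y = −107 mm. With an 80 mm bar, that puts the tongue at −27 mm, which is home. The blank is seated and the fingers are clear.

```bash
python3 -c "
from bench import ticket
print(ticket.hand_in())"
```

```text
the job is handed in; nothing more can be done
None
```

The job is handed in at about 20 s of the 43 s: my last checks put the square blank flat in the cavity, the slide home at about 44.5 mm and the fingers clear; the hand-in returned no verdict.

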